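Build a raised level on the kiln bat

TASK

Set up a raised level for the kiln: stand the tall round prop upright on the ring print and the tall square prop upright on the square print of the kiln bat, then lay the narrow kiln shelf flat across both props, centred over the bat and running the same way as it, and last stand the cup upright on the middle of the shelf. Let go of everything and leave the short prop and the plaster wedge where they lie.

Things in the scene. Friction and masses are not known exactly. Their poses are not given: they have to be found in the camera images.
- bat: kiln bat: fixed cream slab on the bench, 190 long (its x) x 85 wide (its y) x 15 thick. Origin: centre of its underside, z up; its top is 15 mm above the origin. It carries two dark outline prints, 55 mm either side of its middle on its long centre line; which print is at which end varies
- mark_round: ring print on the bat, a dark painted circle about 45 across, flat (nothing stands up). Origin: the circle's centre, on the bat's top face (15 mm above the bench); axes as the bat's
- mark_square: square print on the bat, a dark painted square outline 43 x 43, flat. Origin: the square's centre, on the bat's top face (15 mm above the bench); axes as the bat's
- prop_round: tall round kiln prop, loose buff ceramic cylinder with a small dark bore mark (12 across) on top, 34 diameter x 60 tall, about 0.12 kg, standing upright. Origin: centre of its underside, z up
- prop_square: tall square kiln prop, loose buff ceramic post with a small dark bore mark (12 across) on top, 32 x 32 x 60 tall, about 0.13 kg, standing upright at any yaw. Origin: centre of its underside, z up, x and y square to its side faces
- prop_short: short stubby round kiln prop, 46 diameter x 28 tall, loose, same buff ceramic, larger dark bore mark (20 across) on top: not needed, to be left alone. Origin: centre of its underside
- shelf: narrow kiln shelf, loose flat buff slab lying on the bench, 170 long (its x) x 56 wide (its y) x 14 thick, about 0.32 kg. Origin: centre of its underside, z up; it can be gripped across its width at the middle. It is alike either way round
- cup: plain terracotta test cup without handle, straight-sided, 51 outer diameter x 55 tall, wall 4, floor 6, open at the top, loose, about 0.11 kg, standing upright. Origin: centre of its underside, z up; it can be gripped round the outside
- wedge: white plaster wedge, loose three-sided prism lying on the bench, 90 long (its x), 59 wide, 51 high: to be left alone. Origin: centre of its underside

How it is judged:
By the outcome, as a careful person would: the job done as asked, in the order asked, and still so for the second after the job is handed in, with the robot touching nothing.
It also fails if it takes over 118 s, if anything falls off the work surface, if the arm or the gripper's body presses on something with over 40 N, if the wrist force passes 120 N, or if a joint passes its speed limit or range.

ROBOT

A 6-joint arm with a two-finger parallel gripper is mounted at the origin on the work surface. World frame = base frame: x ahead of the robot, y to its left, z up, the work surface at z = 0. Lengths are in mm, angles in rad, forces in N, time in s.
With the tool pointing down it reaches from about 375 to 900 mm from the base axis. Payload 3.1 kg.
Tool frame: the origin (TCP) lies midway between the tips of the shut fingers; the grasp point (between the pads) lies bot.grip_point_offset behind it (bot.grip_point_offset is the distance from the TCP to the grasp point, in mm); z points along the fingers, y is the line along which they close (so a half turn about z gives the same grasp; the last joint's range is limited). The gripper opens to 85 mm and grips with 20 to 120 N. Pads are 22 mm wide; open, the fingers measure 114 mm over their backs; the gripper's body (76 mm by 85 mm) begins 54 mm behind the grasp point. The pads swing forward as they close: fully open they stand 13 mm farther back than shut.
Start: joints at [1.145, 0.527, 1.433, -0, 1.181, -0.178], TCP at [153.255, 605.896, 231.31] pointing down, gripper open.
Joint ranges: [-3.08, 3.08], [-0.75, 2.2], [0.22, 2.44], [-1.43, 4.57], [0, 2.65], [-2.85, 2.85]. Speed limits (rad/s): [2.79, 2.79, 3.14, 3.14, 3.14, 3.14].

INTERFACE

Orientations are given as a 3x3 rotation matrix whose columns are the frame's x, y, z axes.
In Python, from rig import bot, vision gives the robot as it stands (bot), with the cameras (vision).
- The arm moves only by the shell command python3 steer.py 'ROWS' [FORCE]. ROWS is rows parted by semicolons, their numbers by spaces, 1 to 8 of them, each of 7 numbers: a rotation vector rx, ry, rz in rad, then dx, dy, dz in mm, then the finger opening in mm; each row is the pose to reach, as a shift and turn from the pose commanded when the command began, along the tool's axes at that moment; what a row does not reach only later rows make up. A row lasts 1/12 s, in which the tool goes at most 41.7 mm and 0.125 rad, less where a joint would pass 70% of its speed; a pose out of reach is approached as far as the arm can. The fingers move at their own pace and stop on an object; FORCE is the grip in N (left out, the last holds). Time passes only in rows, so rows that do not move let the fingers close. It prints the time, the measured TCP pose, the force, the opening and the grip force at its end.
- bot.observe(): the state, without advancing time (a new reading comes with each control period).
- vision.snapshot(name): name is "scene" or "top" or "wrist"; returns the picture (384x512x3 uint8, red, green, blue); there is no depth.
- vision.camera_params(name): a dict with "K" (3x3 intrinsics, pixels), "extrinsics" (4x4, takes a point from camera to world coordinates). Camera axes: x right, y up, looking along -z (the intrinsics and any distortion apply to the point x, -y, -z); pixel columns grow to the right and rows downward; lengths in mm; the calibration is good to about 2 mm. A picture is of the moment at which its call begins: read the wrist's pose just before it. camera_params takes no time and is no camera call; for the wrist camera it gives the pose at the moment of the call.
- bot.finish_job(): hands the job in; it is judged then, once.
The state is a dict: "t": time; "q": joint angles; "qd": joint speeds; "tau": joint torques, N m; "position": TCP position; "eef_rot": TCP orientation; "contact_force": force on the tool from outside, world axes, zero at the start; "moment": the same for the moment, N m; "grip_width": finger opening in mm; "grip_force": force on a finger pad.
Only numpy, scipy, OpenCV 4.12 (cv2) and the standard library are available. Lean on these libraries where they do the work, as an engineer would, in place of code of your own. Each camera call takes 0.05 s, during which the arm holds its last target. There are 200 camera calls.

## Working session

There is one attempt and no reset: what is moved stays moved. The work goes in short steps, Python scripts to look and compute and a shell command to move; the robot and the scene stay as the last step left them, time stands still between calls to the robot, and variables do not carry over. Pictures are saved under pics/ and viewed, at most 17 in all, crops included, and the job is handed in when it is done.

```bash
ls; mkdir -p pics
python3 - <<'E'
from rig import bot, vision
import cv2,numpy as np
s=bot.observe();print(s['position'],s['eef_rot'],s['grip_width'],bot.grip_point_offset)
for n in("scene","top","wrist"):
    im=vision.snapshot(n);cv2.imwrite(f"pics/{n}0.png",im[:,:,::-1]);p=vision.camera_params(n);print(n,p)
E
```

```text
pics
rig.py
steer.py
[152.93578239 605.23814356 230.2934969 ] [[-9.69467658e-01  2.45217462e-01 -9.25524390e-04]
 [ 2.45218894e-01  9.69465558e-01 -2.05561112e-03]
 [ 3.93192276e-04 -2.21980457e-03 -9.99997459e-01]] 85.47269641958363 18.700000000000003
scene {'K': array([[410.04541609,   0.        , 252.25673097],
       [  0.        , 410.04541609, 185.61187953],
       [  0.        ,   0.        ,   1.        ]]), 'extrinsics': array([[ 6.08087808e-01, -6.46651704e-01,  4.60511446e-01,
         1.09862010e+03],
       [ 7.93704701e-01,  5.07047793e-01, -3.36058601e-01,
        -3.49587124e+02],
       [-1.61884458e-02,  5.69863237e-01,  8.21580078e-01,
         9.27207797e+02],
       [ 0.00000000e+00,  0.00000000e+00,  0.00000000e+00,
         1.00000000e+00]])}
top {'K': array([[412.24297014,   0.        , 250.41499438],
       [  0.        , 412.24297014, 198.77693593],
       [  0.        ,   0.        ,   1.        ]]), 'extrinsics': array([[-2.69221326e-02,  9.83226642e-01, -1.80390047e-01,
         4.11432882e+02],
       [-9.99228850e-01, -3.16288937e-02, -2.32662469e-02,
        -1.94376779e+00],
       [-2.85815314e-02,  1.79624562e-01,  9.83319944e-01,
         9.91729378e+02],
       [ 0.00000000e+00,  0.00000000e+00,  0.00000000e+00,
         1.00000000e+00]])}
wrist {'K': array([[269.32397671,   0.        , 259.05946278],
       [  0.        , 269.32397671, 191.60198626],
       [  0.        ,   0.        ,   1.        ]]), 'extrinsics': array([[ 2.44292632e-01, -9.19193636e-01, -3.08875654e-01,
         7.38602562e+01],
       [ 9.69699987e-01,  2.30994787e-01,  7.95194562e-02,
         6.25691798e+02],
       [-1.74511216e-03, -3.18942735e-01,  9.47772381e-01,
         3.75302797e+02],
       [ 0.00000000e+00,  0.00000000e+00,  0.00000000e+00,
         1.00000000e+00]])}
```

View pics/top0.png

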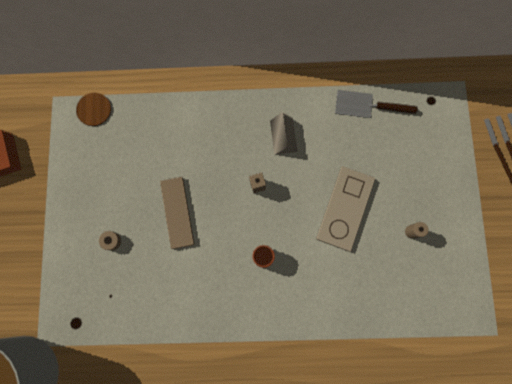

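View pics/scene0.png

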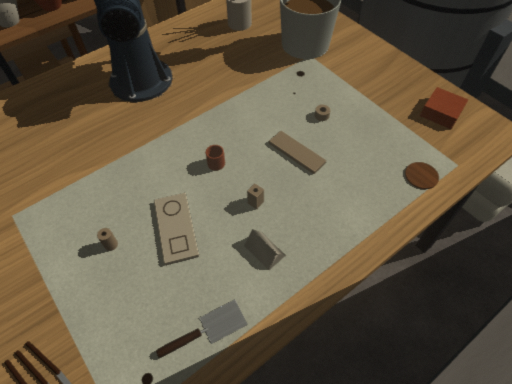

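The top view shows: square print (354,187), ring (339,229), round prop bore (421,229), square prop bore (258,181), cup (263,256), shelf centre about (177,213), short prop (109,240) and wedge (283,134). The scene view agrees with this.

```bash
cat > h.py <<'E'
from rig import bot, vision
import cv2,numpy as np
def ray(p,uv,z):
    K,E=p["K"],np.asarray(p["extrinsics"]); d=np.linalg.inv(K)@[uv[0],uv[1],1]; d=E[:3,:3]@[d[0],-d[1],-d[2]]
    o=E[:3,3]; return (o+d*(z-o[2])/d[2])
def px(p,X):
    E=np.asarray(p["extrinsics"]); c=E[:3,:3].T@(np.asarray(X,float)-E[:3,3]); c=c*[1,-1,-1]; q=p["K"]@c; return q[:2]/q[2]
def rel(X,Rt=None):
    """shift in tool axes from current measured pose to world TCP X, and rotation vector to Rt"""
    s=bot.observe(); R=np.asarray(s["eef_rot"]); d=R.T@(np.asarray(X,float)-s["position"])
    rv=cv2.Rodrigues(R.T@Rt)[0].ravel() if Rt is not None else np.zeros(3)
    return np.round(np.r_[rv,d],3)
def down(yaw):
    """tool down, closing axis y at world angle yaw"""
    y=np.array([np.cos(yaw),np.sin(yaw),0]); z=np.array([0,0,-1.]); return np.c_[np.cross(y,z),y,z]
E
python3 - <<'E'
from h import *
p=vision.camera_params("top")
for n,uv,z in [("sq",(354,187),15),("ring",(339,229),15),("pr",(421,229),60),("ps",(258,181),60),("cup",(263,256),55),("short",(109,240),28),("wedge",(283,134),30)]+[("bat",c,15) for c in[(347,168),(375,178),(350,250),(317,239)]]+[("sh",c,14) for c in[(162,180),(184,177),(193,245),(172,249)]]:
    print(n,ray(p,uv,z).round(0))
E
```

```text
(no output)
```

View pics/wrist0.png

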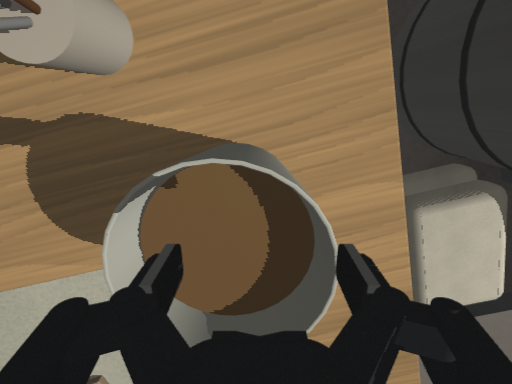

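The wrist view shows only the bucket rim, around (220,250), so I'm starting clear of it. I'll move so the wrist camera sees the bat and both props.

Run:
```python
from h import *
print(rel([592,-222,230],down(np.radians(67))))
```

```text
[-2.00000e-03 -0.00000e+00  1.54000e-01 -6.28525e+02 -6.94434e+02
  1.51100e+00]
```

```bash
python3 steer.py '0 0 0 -28 -30 0 85;0 0 0 -56 -60 0 85;0 0 0 -84 -90 0 85;0 0 0 -112 -120 0 85;0 0 0 -140 -150 0 85;0 0 0 -168 -180 0 85;0 0 0 -196 -210 0 85;0 0 0 -220 -240 0 85'
python3 steer.py '0 0 0 -28 -30 0 85;0 0 0 -56 -60 0 85;0 0 0 -84 -90 0 85;0 0 0 -112 -120 0 85;0 0 0 -140 -150 0 85;0 0 0 -168 -180 0 85;0 0 0 -196 -210 0 85;0 0 0 -220 -240 0 85'
python3 steer.py '0 0 0.1 -28 -30 0 85;0 0 0.154 -56 -60 0 85;0 0 0.154 -84 -90 0 85;0 0 0.154 -112 -120 0 85;0 0 0.154 -140 -150 0 85;0 0 0.154 -168 -180 0 85;0 0 0.154 -185 -210 0 85;0 0 0.154 -185 -212 0 85'
python3 steer.py '0 0 0 0 0 0 85;0 0 0 0 0 0 85;0 0 0 0 0 0 85'
python3 - <<'E'
from h import *
p=vision.camera_params("wrist");im=vision.snapshot("wrist");cv2.imwrite("pics/w1.png",im[:,:,::-1]);np.save("w1.npy",[p["K"],p["extrinsics"][:3,:3],p["extrinsics"][:3,[3,3,3]]])
print(rel([592,-222,230],down(np.radians(67))))
for X in[(611,-229,15),(511,-186,15),(501,-360,60),(624,1,60)]:print(px(p,X).round())
E
```

```text
t: 0.82
position: [308.6, 317.5, 231.4]
eef_rot: [[-0.969, 0.245, 0.001], [0.245, 0.969, 0.0], [-0.001, 0.0, -1.0]]
contact_force: [0.5, 0.0, -0.2]
grip_width: 84.8
grip_force: 0.0
t: 1.48
position: [463.3, 30.4, 231.4]
eef_rot: [[-0.969, 0.246, 0.001], [0.246, 0.969, -0.0], [-0.001, 0.0, -1.0]]
contact_force: [0.7, 0.2, -0.5]
grip_width: 85.1
grip_force: 0.0
t: 2.15
position: [591.9, -225.4, 230.9]
eef_rot: [[-0.919, 0.395, 0.003], [0.395, 0.919, -0.005], [-0.005, -0.003, -1.0]]
contact_force: [0.6, 0.5, -0.2]
grip_width: 84.9
grip_force: 0.0
t: 2.4
position: [588.6, -216.7, 231.0]
eef_rot: [[-0.921, 0.39, -0.002], [0.39, 0.921, 0.001], [0.002, 0.001, -1.0]]
contact_force: [0.3, 0.5, -1.0]
grip_width: 85.1
grip_force: 0.0
[ 0.000e+00 -1.000e-03  1.000e-03 -5.130e+00 -3.817e+00  1.205e+00]
[257. 182.]
[257. 100.]
[118. 152.]
[446. 128.]
```

View pics/w1.png

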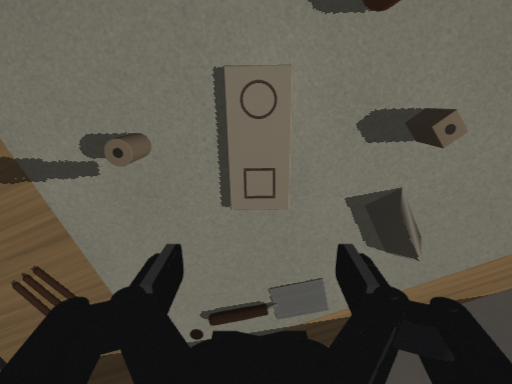

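The wrist view shows the ring at about (259,99), the square print at (260,183), the round prop's bore at (117,153) and the square prop's bore at (451,129). Next I'll refine these to sub-pixel.

Run:
```python
from h import *
im=cv2.imread("pics/w1.png"); K,R,t=np.load("w1.npy"); E=np.eye(4);E[:3,:3]=R;E[:3,3]=t[:,0];p=dict(K=K,extrinsics=E)
g=cv2.cvtColor(im,cv2.COLOR_BGR2GRAY)
def blob(n,c,r,z):
    x,y=c;w=g[y-r:y+r+1,x-r:x+r+1].astype(int);th=(np.percentile(w,3)+np.median(w))/2
    k,l,s,ce=cv2.connectedComponentsWithStats((w<th).astype(np.uint8),connectivity=8)
    i=1+np.argmin(np.hypot(*(ce[1:]-r).T)-s[1:,4]*.05); cc=ce[i]+[x-r,y-r]
    print(n,cc.round(1),s[i,4],s[i,2:4],ray(p,cc,z).round(1)); return ray(p,cc,z)
a=blob("ring",(259,99),26,15);b=blob("sq",(260,183),22,15)
blob("pr",(117,153),9,60);blob("ps",(451,129),9,60)
d=b-a;print("dist",np.linalg.norm(d),"ang",np.degrees(np.arctan2(d[1],d[0])),"mid",(a+b)/2)
m=(g[60:215,218:298]>1).astype(np.uint8)
cv2.imwrite("pics/c1.png",np.hstack([cv2.resize(im[95:165,400:480],None,fx=5,fy=5,interpolation=cv2.INTER_CUBIC)]+[cv2.resize(im[118:188,80:160],None,fx=5,fy=5,interpolation=cv2.INTER_CUBIC)]))
```

```text
ring [257.9  98.5] 303 [37 39] [ 509.8 -184.7   15. ]
sq [258.4 181.9] 269 [31 31] [ 611.4 -227.    15. ]
pr [117.4 152.5] 79 [10 10] [ 501.2 -360.7   60. ]
ps [450.  128.7] 92 [11 11] [626.2   5.5  60. ]
dist 110.06292689210322 ang -22.623038806661228 mid [ 560.5957843  -205.85091403   15.        ]
```

View pics/c1.png

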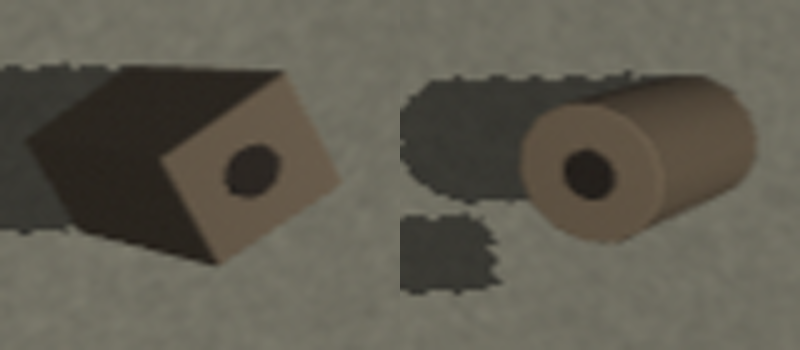

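The crops show clean top faces. The square prop's top corners are at crop (160,158), (283,72), (341,183) and (218,265). The round prop's bore is well centred.

Run:
```python
from h import *
K,R,t=np.load("w1.npy"); E=np.eye(4);E[:3,:3]=R;E[:3,3]=t[:,0];p=dict(K=K,extrinsics=E)
C=np.array([ray(p,(400+(u-2)/5,95+(v-2)/5),60) for u,v in[(160,158),(283,72),(341,183),(218,265)]])
d=np.roll(C,-1,0)-C;print(C.mean(0),np.linalg.norm(d,axis=1),np.degrees(np.arctan2(d[:,1],d[:,0])))
R=down(np.radians(67.38))
print(rel([501.2,-360.7,100],R),rel([501.2,-360.7,16],R))
```

```text
[626.07184238   5.18951606  60.        ] [30.32765801 30.97179971 30.70547885 30.74104443] [ 105.44599346   15.00750201  -74.99434375 -165.69836127]
[ 0.00000e+00 -1.00000e-03 -6.00000e-03  2.42510e+01 -1.67001e+02
  1.31166e+02] [ 0.00000e+00 -1.00000e-03 -6.00000e-03  2.41330e+01 -1.67043e+02
  2.15166e+02]
```

```bash
python3 steer.py '0 0 -0.006 5 -33 20 85;0 0 -0.006 10 -66 40 85;0 0 -0.006 15 -100 65 85;0 0 -0.006 20 -130 90 85;0 0 -0.006 24.2 -155 110 85;0 0 -0.006 24.2 -167 131 85;0 0 -0.006 24.2 -167 131 85;0 0 -0.006 24.2 -167 131 85' 40
python3 - <<'E'
from h import *
R=down(np.radians(67.38))
for i in range(3):vision.snapshot("top");print(rel([501.2,-360.7,16],R))
p=vision.camera_params("wrist");im=vision.snapshot("wrist");cv2.imwrite("pics/w2.png",im[:,:,::-1]);print(px(p,[501.2,-360.7,60]))
E
```

```text
t: 3.12
position: [501.3, -361.1, 99.8]
eef_rot: [[-0.923, 0.386, -0.002], [0.386, 0.923, 0.002], [0.003, 0.002, -1.0]]
contact_force: [0.8, 0.2, -0.2]
grip_width: 84.8
grip_force: 0.0
[ 1.0000e-03 -0.0000e+00 -0.0000e+00  1.3030e+00 -3.3000e-02  8.4952e+01]
[-0.0000e+00  2.0000e-03  1.0000e-03  2.1200e+00 -7.8000e-02  8.5708e+01]
[-1.0000e-03  2.0000e-03  1.0000e-03  2.5040e+00 -6.4000e-02  8.6056e+01]
[258.80079844 212.35600821]
```

View pics/w2.png

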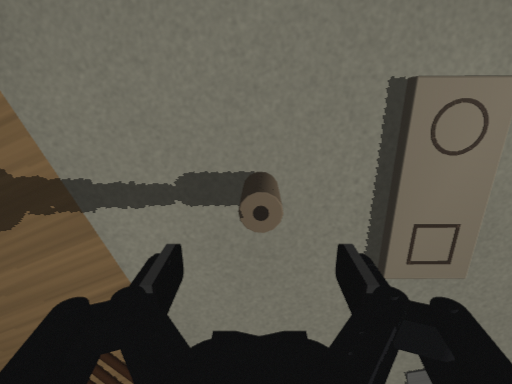

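The bore is at (260.5,212.5), within 2 px of the prediction and centred between the fingers. I'll descend and grip.

```bash
python3 steer.py '0 0 0 1.5 0.5 30 85;0 0 0 1.5 0.5 60 85;0 0 0 1.5 0.5 80 85;0 0 0 1.5 0.5 85 85;0 0 0 1.5 0.5 85 30;0 0 0 1.5 0.5 85 30;0 0 0 1.5 0.5 85 30;0 0 0 1.5 0.5 85 30' 40
python3 steer.py '0 0 0 0 0 0 30;0 0 0 0 0 0 30;0 0 0 0 0 0 30;0 0 0 0 0 0 30' 40
```

```text
t: 3.98
position: [501.8, -362.3, 17.2]
eef_rot: [[-0.923, 0.385, 0.003], [0.385, 0.923, -0.003], [-0.003, -0.001, -1.0]]
contact_force: [-0.5, -0.5, 1.0]
grip_width: 38.1
grip_force: 0.8
t: 4.32
position: [501.8, -362.2, 17.3]
eef_rot: [[-0.923, 0.386, 0.003], [0.386, 0.923, -0.002], [-0.003, -0.001, -1.0]]
contact_force: [0.8, 1.6, 6.7]
grip_width: 33.4
grip_force: 39.8
```

```bash
python3 steer.py '0 0 0 0 0 -20 30;0 0 0 0 0 -45 30;0 0 0 -10 30 -60 30;0 0 0 -30 70 -60 30;0 0 0 -50 110 -60 30;0 0 0 -62 145 -60 30;0 0 0 -62 160 -60 30;0 0 0 -62 160 -60 30'
python3 steer.py '0 0 0 0 0 0 30;0 0 0 0 0 0 30;0 0 0 0 0 0 30'
python3 - <<'E'
from h import *
R=down(np.radians(67.38))
q=[]
for i in range(4):
    q.append(rel([509.8,-184.7,32],R));p=vision.camera_params("wrist");im=vision.snapshot("wrist")
print(np.array(q));cv2.imwrite("pics/w3.png",im[:,:,::-1])
s=bot.observe()
print(px(p,np.array(s["position"])+[0,0,44]),s["position"])
E
```

```text
t: 4.98
position: [621.3, -233.3, 75.5]
eef_rot: [[-0.925, 0.381, 0.0], [0.381, 0.925, 0.001], [0.0, 0.001, -1.0]]
contact_force: [-0.7, 0.0, -2.4]
grip_width: 33.2
grip_force: 40.2
t: 5.23
position: [618.5, -239.1, 75.3]
eef_rot: [[-0.922, 0.387, -0.001], [0.387, 0.922, -0.0], [0.001, -0.0, -1.0]]
contact_force: [-0.3, 0.4, -2.3]
grip_width: 33.1
grip_force: 40.2
[[-0.00000e+00 -1.00000e-03 -3.00000e-03  1.21255e+02  8.06000e+00
   4.33260e+01]
 [-0.00000e+00 -0.00000e+00 -3.00000e-03  1.21370e+02  8.16600e+00
   4.33220e+01]
 [-0.00000e+00 -0.00000e+00 -3.00000e-03  1.21461e+02  8.09100e+00
   4.33380e+01]
 [-0.00000e+00 -0.00000e+00 -3.00000e-03  1.21564e+02  7.96700e+00
   4.33520e+01]]
[259.222913   292.09785928] [ 618.90618826 -238.93970717   75.3163233 ]
```

View pics/w3.png

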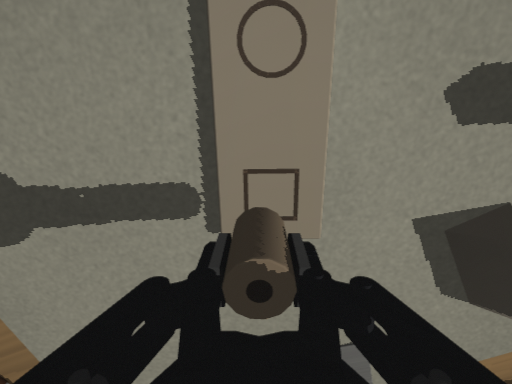

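The prop is held with its bore at (259.5,291), 1 px from the tool axis. The ring is ahead, so x needs +121.5.

```bash
python3 steer.py '0 0 -0.003 30 2 0 30;0 0 -0.003 65 4 0 30;0 0 -0.003 100 6 0 30;0 0 -0.003 121.5 8 10 30;0 0 -0.003 121.5 8 25 30;0 0 -0.003 121.5 8 38 30;0 0 -0.003 121.5 8 38 30;0 0 -0.003 121.5 8 38 30'
python3 - <<'E'
from h import *
R=down(np.radians(67.38))
q=[]
for i in range(4):
    q.append(rel([509.8,-184.7,32.3],R));vision.snapshot("top")
print(np.array(q)[:,2:])
E
```

```text
t: 6.1
position: [510.3, -184.0, 37.1]
eef_rot: [[-0.924, 0.384, -0.001], [0.384, 0.924, 0.0], [0.001, 0.0, -1.0]]
contact_force: [-0.1, -1.0, -1.9]
grip_width: 33.3
grip_force: 40.2
[[ 1.000e-03  2.120e-01 -8.890e-01  4.821e+00]
 [ 1.000e-03  8.330e-01 -9.110e-01  5.302e+00]
 [ 2.000e-03  1.164e+00 -9.590e-01  5.605e+00]
 [ 2.000e-03  1.246e+00 -1.023e+00  5.727e+00]]
```

```bash
python3 steer.py '0 0 0 1 -1 3 30;0 0 0 1 -1 5 30;0 0 0 1 -1 5.5 30;0 0 0 1 -1 5.5 30'
python3 steer.py '0 0 0 0 0 0.5 30;0 0 0 0 0 0.5 60;0 0 0 0 0 0.5 60;0 0 0 0 0 0.5 60;0 0 0 0 0 0.5 60'
python3 steer.py '0 0 0 0 0 -30 85;0 0 0 0 0 -65 85;0 0 0 0 0 -100 85;0 0 0 0 0 -110 85;0 0 0 0 0 -110 85;0 0 0 0 0 -110 85'
python3 - <<'E'
from h import *
p=vision.camera_params("wrist");im=vision.snapshot("wrist");cv2.imwrite("pics/w4.png",im[:,:,::-1])
R=down(np.radians(15.2-0+90))
print(px(p,[509.8,-184.7,75]),rel([626.1,5.4,110],R))
E
```

```text
t: 6.63
position: [509.3, -184.2, 32.3]
eef_rot: [[-0.924, 0.383, 0.0], [0.383, 0.924, -0.0], [-0.0, -0.0, -1.0]]
contact_force: [-0.7, 0.5, 3.3]
grip_width: 33.0
grip_force: 40.6
t: 7.05
position: [509.2, -184.0, 31.1]
eef_rot: [[-0.924, 0.383, -0.0], [0.383, 0.924, 0.0], [0.0, 0.0, -1.0]]
contact_force: [1.2, -0.1, 0.3]
grip_width: 60.3
grip_force: 0.0
t: 7.55
position: [509.1, -183.9, 141.3]
eef_rot: [[-0.924, 0.383, 0.0], [0.383, 0.924, -0.0], [-0.0, -0.0, -1.0]]
contact_force: [-0.9, 0.2, -0.2]
grip_width: 85.0
grip_force: 0.0
[258.39100738 204.64691022] [ 1.00000e-03 -2.00000e-03 -6.58000e-01 -3.64670e+01  2.19608e+02
  3.02900e+01]
```

View pics/w4.png

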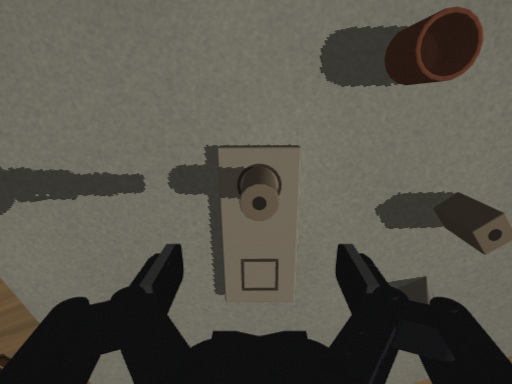

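The round prop stands centred on the ring, with its bore at (259,203) against a predicted (258,205). The cup rim is at (449,43). Next is the square prop.

```bash
python3 steer.py '0 0 -0.12 -6 37 0 85;0 0 -0.24 -12 74 0 85;0 0 -0.36 -18 111 5 85;0 0 -0.48 -24 148 10 85;0 0 -0.6 -30 185 20 85;0 0 -0.658 -36.5 219.6 30 85;0 0 -0.658 -36.5 219.6 30 85;0 0 -0.658 -36.5 219.6 30 85' 40
python3 steer.py '0 0 0 0 0 0 85;0 0 0 0 0 0 85'
python3 - <<'E'
from h import *
R=down(np.radians(105.2))
print(np.array([(rel([626.1,5.4,16],R),vision.snapshot("top"))[0] for i in range(4)]))
p=vision.camera_params("wrist");im=vision.snapshot("wrist");cv2.imwrite("pics/w5.png",im[:,:,::-1]);print(px(p,[626.1,5.4,60]))
E
```

```text
t: 8.27
position: [625.6, 7.1, 107.8]
eef_rot: [[-0.964, -0.265, -0.006], [-0.265, 0.964, 0.001], [0.005, 0.002, -1.0]]
contact_force: [-0.3, -0.3, -0.4]
grip_width: 85.1
grip_force: 0.0
t: 8.43
position: [625.8, 3.9, 110.2]
eef_rot: [[-0.965, -0.261, -0.003], [-0.261, 0.965, 0.0], [0.003, 0.001, -1.0]]
contact_force: [-0.1, -0.2, -0.2]
grip_width: 85.4
grip_force: 0.0
[[ 1.0000e-03 -3.0000e-03 -2.0000e-03 -9.4400e-01  1.2580e+00  9.4177e+01]
 [ 0.0000e+00 -2.0000e-03 -2.0000e-03 -6.0800e-01  1.6470e+00  9.4749e+01]
 [ 0.0000e+00 -1.0000e-03 -2.0000e-03 -3.4600e-01  1.8320e+00  9.5134e+01]
 [ 0.0000e+00 -0.0000e+00 -2.0000e-03 -1.0100e-01  1.8980e+00  9.5372e+01]]
[261.59052708 210.32134369]
```

View pics/w5.png

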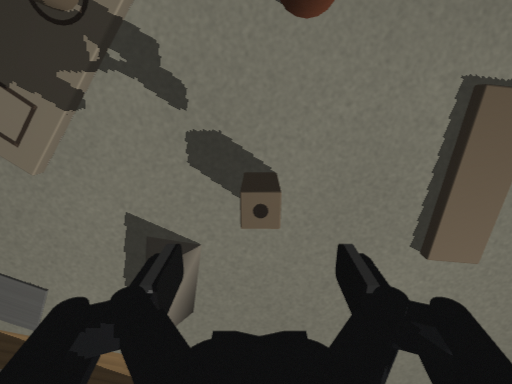

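The square prop's bore is at (261,211), aligned with the fingers. The wedge tip at (200,244) is near the left finger, so I'll check that clearance.

Run:
```python
from h import *
p=vision.camera_params("wrist");s=bot.observe();R=np.array(s['eef_rot'])
for uv in[(200,244),(125,213),(146,238)]:
  for z in(0,51):print(uv,z,(R.T@(ray(p,uv,z)-[626.1,5.4,z])).round(0))
```

```text
(200, 244) 0 [-64. -65.   0.]
(200, 244) 51 [-35. -53.   0.]
(125, 213) 0 [ -28. -140.    0.]
(125, 213) 51 [  -6. -113.    0.]
(146, 238) 0 [ -57. -122.    0.]
(146, 238) 51 [-30. -98.   0.]
```

```bash
python3 steer.py '0 0 0 0 1.5 0 55;0 0 0 0 1.5 15 55;0 0 0 0 1.5 45 55;0 0 0 0 1.5 75 55;0 0 0 0 1.5 92 55;0 0 0 0 1.5 94 55;0 0 0 0 1.5 94 55;0 0 0 0 1.5 94 28' 40
python3 steer.py '0 0 0 0 0 0 28;0 0 0 0 0 0 28;0 0 0 0 0 0 28;0 0 0 0 0 0 28;0 0 0 0 0 0 28' 40
python3 steer.py '0 0 0 0 0 -20 28;0 0 0 0 0 -50 28;0 0 0 0 0 -60 28;0 0 0 0 0 -60 28;0 0 0 0 0 -60 28'
python3 - <<'E'
from h import *
R=down(np.radians(67.38))
print(np.array([(rel([611.4,-227,76],R),vision.snapshot("top"))[0] for i in range(4)]))
s=bot.observe();p=vision.camera_params("wrist");im=vision.snapshot("wrist");X=np.array(s["position"])+[0,0,44.];u=px(p,X)
print(s["position"],u)
x,y=u.round().astype(int);r=14;w=cv2.cvtColor(im,cv2.COLOR_RGB2GRAY)[y-r:y+r+1,x-r:x+r+1]
k,l,st,ce=cv2.connectedComponentsWithStats((w<(int(w.min())+int(np.median(w)))//2).astype(np.uint8));print(st[1:,2:],ce[1:]+[x-r,y-r])
E
```

```text
t: 9.35
position: [627.5, 6.1, 18.3]
eef_rot: [[-0.965, -0.262, 0.002], [-0.262, 0.965, -0.0], [-0.002, -0.001, -1.0]]
contact_force: [-0.5, 0.3, -0.2]
grip_width: 44.2
grip_force: 0.0
t: 9.77
position: [628.1, 6.0, 19.1]
eef_rot: [[-0.965, -0.262, 0.004], [-0.262, 0.965, -0.001], [-0.003, -0.002, -1.0]]
contact_force: [0.0, 0.5, 6.1]
grip_width: 31.5
grip_force: 40.9
t: 10.18
position: [626.7, 6.3, 77.6]
eef_rot: [[-0.965, -0.262, 0.001], [-0.262, 0.965, -0.0], [-0.001, -0.0, -1.0]]
contact_force: [-0.5, 0.2, -1.1]
grip_width: 31.7
grip_force: 40.1
[[-0.00000e+00  1.00000e-03  6.60000e-01  7.59060e+01 -2.21146e+02
   1.60500e+00]
 [ 0.00000e+00 -1.00000e-03  6.60000e-01  7.51270e+01 -2.21516e+02
   5.10000e-01]
 [ 0.00000e+00 -3.00000e-03  6.60000e-01  7.47390e+01 -2.21686e+02
  -1.10000e-01]
 [ 0.00000e+00 -3.00000e-03  6.60000e-01  7.46000e+01 -2.21720e+02
  -4.07000e-01]]
[625.40627223   6.48622212  75.6732587 ] [259.46435463 291.95528811]
[[ 25  19 356]] [[259.51404494 285.57022472]]
```

```bash
python3 steer.py '0 0 0.12 12 -36 0 28;0 0 0.24 25 -73 0 28;0 0 0.36 38 -110 0 28;0 0 0.48 51 -147 0 28;0 0 0.6 64 -184 0 28;0 0 0.66 74.8 -221.5 0 28;0 0 0.66 74.8 -221.5 0 28;0 0 0.66 74.8 -221.5 0 28'
python3 steer.py '0 0 0 0 0 15 28;0 0 0 0 0 30 28;0 0 0 0 0 36 28;0 0 0 0 0 36 28;0 0 0 0 0 36 28'
python3 - <<'E'
from h import *
R=down(np.radians(67.38))
print(np.array([(rel([611.4,-227,33.7],R),vision.snapshot("top"))[0] for i in range(4)])[:,2:])
s=bot.observe();p=vision.camera_params("wrist");im=vision.snapshot("wrist");u=px(p,np.array(s["position"])+[0,0,42.])
x,y=u.round().astype(int);print(s["position"],u);cv2.imwrite("pics/w6.png",cv2.resize(im[40:340,150:370,::-1],None,fx=2,fy=2))
E
```

```text
t: 11.1
position: [612.0, -229.8, 76.3]
eef_rot: [[-0.921, 0.388, -0.0], [0.388, 0.921, 0.0], [0.0, 0.0, -1.0]]
contact_force: [0.6, 0.5, -1.5]
grip_width: 31.5
grip_force: 40.3
t: 11.52
position: [612.2, -225.6, 40.7]
eef_rot: [[-0.924, 0.383, -0.002], [0.383, 0.924, 0.001], [0.002, 0.0, -1.0]]
contact_force: [0.1, 1.2, -0.9]
grip_width: 31.3
grip_force: 40.3
[[ 2.000e-03  1.880e-01 -1.583e+00  7.015e+00]
 [ 1.000e-03  9.410e-01 -1.283e+00  7.720e+00]
 [ 1.000e-03  1.384e+00 -1.052e+00  8.182e+00]
 [ 1.000e-03  1.578e+00 -8.470e-01  8.414e+00]]
[ 613.16482566 -226.97793181   42.22156088] [258.7300965 289.2392355]
```

View pics/w6.png

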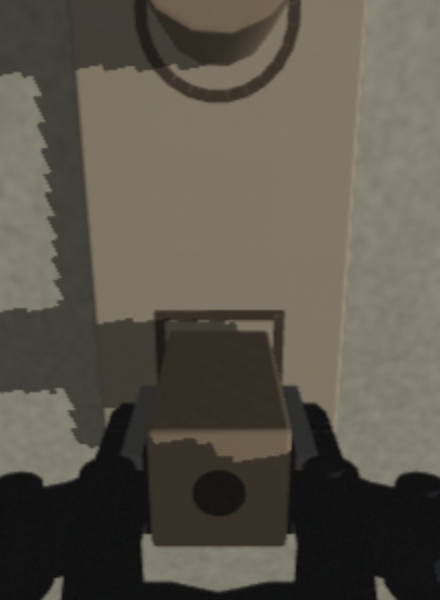

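The held square prop's bore is at (259.5,286), about 1.2 mm ahead of the tool axis. I'll compensate for that and set it down.

```bash
python3 steer.py '0 0 0.001 0.3 -0.9 4 28;0 0 0.001 0.3 -0.9 6.5 28;0 0 0.001 0.3 -0.9 7.5 28;0 0 0.001 0.3 -0.9 7.5 28'
```

```text
t: 12.1
position: [611.7, -227.8, 34.1]
eef_rot: [[-0.923, 0.386, -0.0], [0.386, 0.923, 0.0], [0.0, -0.0, -1.0]]
contact_force: [-1.9, 0.6, 2.4]
grip_width: 31.7
grip_force: 40.6
```

```bash
python3 steer.py '0 0 0 0 0 0.3 60;0 0 0 0 0 0.3 60;0 0 0 0 0 0.3 60;0 0 0 0 0 0.3 60;0 0 0 0 0 -30 85;0 0 0 0 0 -70 85;0 0 0 0 0 -110 85;0 0 0 0 0 -150 85'
python3 steer.py '0 0 0 0 0 -40 85;0 0 0 0 0 -45 85;0 0 0 0 0 -45 85;0 0 0 0 0 -45 85'
python3 - <<'E'
from h import *
p=vision.camera_params("wrist");im=vision.snapshot("wrist");g=cv2.cvtColor(im,cv2.COLOR_RGB2GRAY)
cv2.imwrite("pics/w7.png",im[:,:,::-1])
print(px(p,[509.8,-184.7,75]),px(p,[611.4,-227,75]),rel([600,202,230],down(np.radians(98.5))))
E
```

```text
t: 12.77
position: [611.4, -227.5, 184.9]
eef_rot: [[-0.923, 0.386, -0.001], [0.386, 0.923, 0.001], [0.001, 0.0, -1.0]]
contact_force: [0.9, -1.2, 0.5]
grip_width: 85.1
grip_force: 0.0
t: 13.1
position: [611.5, -227.6, 228.7]
eef_rot: [[-0.923, 0.386, -0.0], [0.386, 0.923, 0.0], [0.0, 0.0, -1.0]]
contact_force: [0.6, -0.0, -1.0]
grip_width: 84.7
grip_force: 0.0
[259.36194668  71.21965798] [259.35131892 175.85499737] [ 1.00000e-03 -3.00000e-03 -5.44000e-01  1.75422e+02  3.91800e+02
 -2.00700e+00]
```

View pics/w7.png

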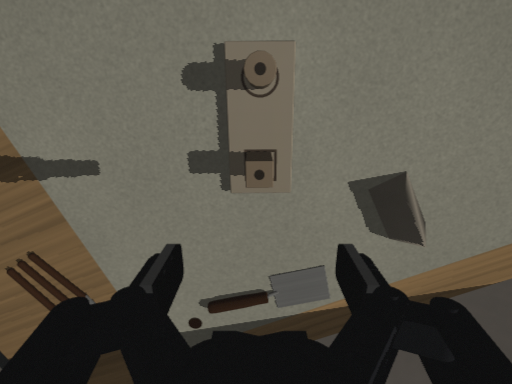

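Both props stand on their prints, with bores at (260,69) and (259,175) against predictions of (259,71) and (259,176). Now the shelf.

```bash
python3 steer.py '0 0 0 16 36 0 85;0 0 0 32 72 0 85;0 0 0 48 108 0 85;0 0 0 64 144 0 85;0 0 0 80 180 0 85;0 0 0 96 214 0 85;0 0 0 110 245 0 85'
python3 steer.py '0 0 -0.12 16 36 0 85;0 0 -0.24 32 72 0 85;0 0 -0.36 48 108 0 85;0 0 -0.48 65 147 0 85;0 0 -0.544 65 147 0 85;0 0 -0.544 65 147 0 85;0 0 -0.544 65 147 0 85;0 0 -0.544 65 147 0 85'
python3 - <<'E'
from h import *
p=vision.camera_params("wrist");im=vision.snapshot("wrist")
cv2.imwrite("pics/w8.png",im[:,:,::-1]);E=p["extrinsics"];np.save("w8.npy",[p["K"],E[:3,:3],E[:3,[3,3,3]]])
E
```

```text
t: 13.73
position: [602.7, 43.2, 225.9]
eef_rot: [[-0.923, 0.385, -0.006], [0.385, 0.923, 0.001], [0.006, -0.001, -1.0]]
contact_force: [0.8, 0.1, -1.2]
grip_width: 84.7
grip_force: 0.0
t: 14.4
position: [600.9, 200.2, 227.1]
eef_rot: [[-0.989, -0.145, -0.003], [-0.145, 0.989, -0.001], [0.003, -0.0, -1.0]]
contact_force: [-0.2, 0.3, 0.5]
grip_width: 85.0
grip_force: 0.0
```

View pics/w8.png

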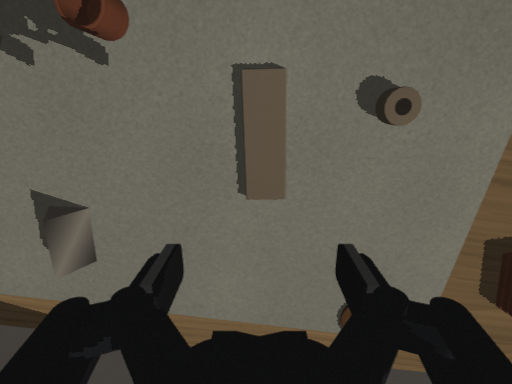

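The shelf's top face has corners near (242,69), (286,68), (286,198) and (247,199). I'll fit it by colour segmentation.

Run:
```python
from h import *
im=cv2.imread("pics/w8.png"); K,R,t=np.load("w8.npy"); E=np.eye(4);E[:3,:3]=R;E[:3,3]=t[:,0];p=dict(K=K,extrinsics=E)
f=im.astype(int); d=f[...,2]-f[...,1]  # red minus green
x0,y0=225,55; s=d[y0:215,x0:305]; v=f[y0:215,x0:305].sum(2)
ref=np.median(f[100:170,255:275].reshape(-1,3),0); print(ref)
m=((s>4)&(v>0.8*ref.sum())).astype(np.uint8)
m=cv2.morphologyEx(m,cv2.MORPH_OPEN,np.ones((3,3)))
c=max(cv2.findContours(m,0,1)[0],key=cv2.contourArea).reshape(-1,2)+[x0,y0]
W=np.array([ray(p,q,14)[:2] for q in c],np.float32)
r=cv2.minAreaRect(W);print(r)
h=cv2.convexHull(c.astype(np.int32));print(cv2.approxPolyDP(h,4,True).reshape(-1,2).tolist())
(cx,cy),(a,b),an=r
yaw=an if a>b else an-90; print("long dir",yaw, "close yaw",yaw+90)
for z in(100,2):print(rel([cx,cy,z],down(np.radians(yaw+90))))
```

```text
[65. 80. 92.]
((565.0480346679688, 202.7406463623047), (169.113525390625, 55.75696563720703), 9.44754695892334)
[[286, 69], [285, 198], [247, 199], [242, 70]]
long dir 9.44754695892334 close yaw 99.44754695892334
[-0.00000e+00 -2.00000e-03 -2.00000e-02  3.50620e+01  8.09700e+00
  1.27672e+02]
[-0.00000e+00 -2.00000e-03 -2.00000e-02  3.48230e+01  8.13200e+00
  2.25672e+02]
```

```bash
python3 steer.py '0 0 -0.02 10 4 30 85;0 0 -0.02 20 6 60 85;0 0 -0.02 30 8 95 85;0 0 -0.02 35 8 128 85;0 0 -0.02 35 8 160 85;0 0 -0.02 35 8 180 85;0 0 -0.02 35 8 180 85;0 0 -0.02 35 8 180 85' 80
python3 - <<'E'
from h import *
print(np.array([(rel([565,202.7,0],down(np.radians(99.45))),vision.snapshot("top"))[0] for i in range(5)]))
E
```

```text
t: 15.12
position: [565.4, 202.7, 47.9]
eef_rot: [[-0.986, -0.165, -0.003], [-0.165, 0.986, -0.001], [0.003, -0.0, -1.0]]
contact_force: [-0.1, 0.2, 0.4]
grip_width: 85.1
grip_force: 0.0
[[-0.0000e+00 -3.0000e-03  1.0000e-03  2.8100e-01  6.0000e-02  4.7925e+01]
 [-0.0000e+00  1.0000e-03  1.0000e-03  1.7460e+00 -1.7200e-01  4.9316e+01]
 [-0.0000e+00  3.0000e-03  2.0000e-03  2.4740e+00 -4.3000e-01  5.0171e+01]
 [-0.0000e+00  4.0000e-03  2.0000e-03  2.8470e+00 -6.6800e-01  5.0646e+01]
 [-0.0000e+00  4.0000e-03  2.0000e-03  2.8070e+00 -8.6900e-01  5.0796e+01]]
```

```bash
python3 steer.py '0 0 0.001 1.5 0 20 85;0 0 0.001 1.5 0 40 85;0 0 0.001 1.5 0 47 85;0 0 0.001 1.5 0 49 85;0 0 0.001 1.5 0 49 85;0 0 0.001 1.5 0 49 85'
python3 steer.py '0 0 0 0 0 0 50;0 0 0 0 0 0 50;0 0 0 0 0 0 50;0 0 0 0 0 0 50;0 0 0 0 0 0 50;0 0 0 0 0 0 50' 80
```

```text
t: 15.87
position: [565.1, 204.1, 0.8]
eef_rot: [[-0.986, -0.166, 0.002], [-0.166, 0.986, 0.0], [-0.002, -0.0, -1.0]]
contact_force: [-1.5, 1.0, -0.0]
grip_width: 85.3
grip_force: 0.0
t: 16.37
position: [565.3, 203.6, 1.5]
eef_rot: [[-0.986, -0.167, 0.002], [-0.167, 0.986, -0.0], [-0.002, -0.001, -1.0]]
contact_force: [-1.0, -1.6, 6.4]
grip_width: 53.9
grip_force: 85.2
```

```bash
python3 steer.py '0 0 0 0 0 -10 50;0 0 0 0 0 -30 50;0 0 0 0 0 -60 50;0 0 0 0 0 -90 50;0 0 0 0 0 -120 50;0 0 0 0 0 -135 50;0 0 0 0 0 -135 50;0 0 0 0 0 -135 50'
python3 - <<'E'
from h import *
print(np.array([(rel([560.6,-205.85,130],down(np.radians(67.38))),vision.snapshot("top"))[0] for i in range(4)]))
s=bot.observe();p=vision.camera_params("wrist");im=vision.snapshot("wrist");cv2.imwrite("pics/w9.png",im[:,:,::-1]);R=np.array(s["eef_rot"]);print(s["position"],s["moment"])
for x in(-85,85):
  for y in(-28,28):print(px(p,s["position"]+R@[x,y,-12.5]).round(1))
E
```

```text
t: 17.03
position: [564.1, 204.0, 135.5]
eef_rot: [[-0.986, -0.166, 0.001], [-0.166, 0.986, 0.0], [-0.001, 0.0, -1.0]]
contact_force: [-0.8, -0.9, -3.9]
grip_width: 53.9
grip_force: 85.5
[[ 0.00000e+00  1.00000e-03  5.62000e-01  7.16590e+01 -4.03559e+02
   5.34000e+00]
 [-1.00000e-03 -2.00000e-03  5.62000e-01  7.05380e+01 -4.03505e+02
   4.15800e+00]
 [-1.00000e-03 -4.00000e-03  5.62000e-01  7.00270e+01 -4.03474e+02
   3.46900e+00]
 [-1.00000e-03 -4.00000e-03  5.62000e-01  6.99740e+01 -4.03436e+02
   3.15200e+00]]
[562.67283532 203.63058623 132.79095748] [ 0.0753672   0.02689969 -0.02923189]
[216.8 366.4]
[301.3 366.4]
[198.8  93.6]
[320.1  93.7]
```

View pics/w9.png

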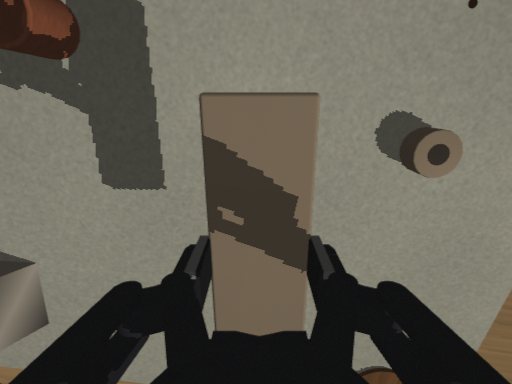

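The shelf is held straight: its far edge is at row 93 and its corners at (200,93) and (319,93), matching the prediction within about 1 px. I'll carry it over the props.

```bash
python3 steer.py '0 0 0 3 -18 0 50;0 0 0 8 -48 0 50;0 0 0 14 -82 0 50;0 0 0 20 -116 0 50;0 0 0 26 -150 0 50;0 0 0 32 -184 0 50;0 0 0 38 -218 0 50;0 0 0 43 -245 0 50'
python3 steer.py '0 0 0.1 6 -36 0 50;0 0 0.2 12 -72 0 50;0 0 0.31 18 -106 0 50;0 0 0.42 23 -135 0 50;0 0 0.5 26 -150 0 50;0 0 0.562 27.5 -158.5 0 50;0 0 0.562 27.5 -158.5 0 50;0 0 0.562 27.5 -158.5 0 50'
python3 steer.py '0 0 0 0 0 15 50;0 0 0 0 0 28 50;0 0 0 0 0 36 50;0 0 0 0 0 38 50;0 0 0 0 0 38 50;0 0 0 0 0 38 50'
python3 - <<'E'
from h import *
print(np.array([(rel([560.6,-205.85,76.5],down(np.radians(67.38))),vision.snapshot("top"))[0] for i in range(5)]))
E
```

```text
t: 17.95
position: [562.1, -47.3, 133.7]
eef_rot: [[-0.986, -0.165, -0.002], [-0.165, 0.986, -0.0], [0.002, 0.0, -1.0]]
contact_force: [-0.3, 0.6, -3.5]
grip_width: 53.7
grip_force: 85.5
t: 18.62
position: [561.2, -205.7, 133.7]
eef_rot: [[-0.923, 0.384, -0.002], [0.384, 0.923, 0.002], [0.002, 0.001, -1.0]]
contact_force: [-0.3, 0.6, -2.9]
grip_width: 53.7
grip_force: 85.5
t: 19.12
position: [562.2, -205.3, 97.0]
eef_rot: [[-0.924, 0.384, 0.0], [0.384, 0.924, -0.0], [-0.0, 0.0, -1.0]]
contact_force: [0.7, 0.2, -4.1]
grip_width: 53.7
grip_force: 85.5
[[ 0.0000e+00  0.0000e+00  1.0000e-03  1.2770e+00 -1.1530e+00  2.0489e+01]
 [-0.0000e+00  1.0000e-03  1.0000e-03  1.5660e+00 -9.7400e-01  2.0817e+01]
 [-0.0000e+00  2.0000e-03  1.0000e-03  1.7520e+00 -8.2100e-01  2.1031e+01]
 [-0.0000e+00  2.0000e-03  0.0000e+00  1.7380e+00 -7.2100e-01  2.1084e+01]
 [-0.0000e+00  1.0000e-03  0.0000e+00  1.6780e+00 -6.7100e-01  2.1038e+01]]
```

```bash
python3 steer.py '0 0 0 1.5 -0.8 10 50;0 0 0 1.5 -0.8 15 50;0 0 0 1.5 -0.8 18 50;0 0 0 1.5 -0.8 18 50;0 0 0 1.5 -0.8 18 50'
python3 steer.py '0 0 0 0 0 1 50;0 0 0 0 0 1.5 50;0 0 0 0 0 1.5 50;0 0 0 0 0 1.5 50'
python3 - <<'E'
from h import *
print(np.array([(rel([560.6,-205.85,76.5],down(np.radians(67.38))),vision.snapshot("top"))[0] for i in range(3)]),bot.observe()["contact_force"],bot.observe()["moment"])
E
```

```text
t: 19.78
position: [559.9, -205.8, 78.2]
eef_rot: [[-0.923, 0.385, -0.001], [0.385, 0.923, 0.001], [0.001, 0.0, -1.0]]
contact_force: [0.4, -0.7, -3.9]
grip_width: 53.3
grip_force: 85.5
t: 20.12
position: [560.3, -205.9, 77.5]
eef_rot: [[-0.923, 0.385, 0.0], [0.385, 0.923, -0.0], [-0.0, -0.0, -1.0]]
contact_force: [0.1, -0.1, -2.8]
grip_width: 53.7
grip_force: 85.5
[[-0.     0.     0.    -0.26   0.173  0.959]
 [-0.     0.     0.    -0.244  0.193  0.96 ]
 [-0.     0.    -0.    -0.279  0.193  0.953]] [ 0.26424033  0.12126964 -3.78665439] [ 0.00912002 -0.00158239  0.01544568]
```

```bash
python3 steer.py '0 0 0 0 0 0.7 50;0 0 0 0 0 1 50;0 0 0 0 0 1 50;0 0 0 0 0 1 50'
python3 steer.py '0 0 0 0 0 0.5 50;0 0 0 0 0 0.5 50;0 0 0 0 0 0.5 50'
```

```text
t: 20.6
position: [560.3, -206.0, 76.6]
eef_rot: [[-0.923, 0.385, 0.0], [0.385, 0.923, -0.0], [-0.0, -0.0, -1.0]]
contact_force: [-0.3, -0.1, -1.6]
grip_width: 53.7
grip_force: 85.8
t: 20.85
position: [560.3, -206.0, 76.5]
eef_rot: [[-0.923, 0.385, 0.0], [0.385, 0.923, -0.0], [-0.001, -0.0, -1.0]]
contact_force: [-3.4, 0.3, 6.2]
grip_width: 53.6
grip_force: 86.5
```

```bash
python3 steer.py '0 0 0 0 0 0 58;0 0 0 0 0 0 62;0 0 0 0 0 0 70;0 0 0 0 0 0 80;0 0 0 0 0 0 85;0 0 0 0 0 0 85;0 0 0 0 0 -8 85;0 0 0 0 0 -20 85' 20
python3 steer.py '0 0 0 0 0 -30 85;0 0 0 0 0 -70 85;0 0 0 0 0 -110 85;0 0 0 0 0 -130 85;0 0 0 0 0 -130 85;0 0 0 0 0 -130 85'
python3 - <<'E'
from h import *
p=vision.camera_params("wrist");im=vision.snapshot("wrist");cv2.imwrite("pics/w10.png",im[:,:,::-1])
f=im.astype(int)
b=np.array([560.6,-205.85,89]);R=down(np.radians(67.38))
print("pred",[px(p,b+R@[x,y,0]).round(1).tolist() for x,y in[(85,-28),(85,28),(-85,28),(-85,-28)]])
d=f[...,0]-f[...,1]
ref=np.median(f[110:160,250:265].reshape(-1,3),0);print(ref)
m=((np.abs(f-ref).sum(2)<22)).astype(np.uint8);m=cv2.morphologyEx(m,cv2.MORPH_OPEN,np.ones((3,3)));m[:,:170]=0;m[:,350:]=0
c=max(cv2.findContours(m,0,1)[0],key=cv2.contourArea);print(cv2.approxPolyDP(cv2.convexHull(c),4,True).reshape(-1,2).tolist(),cv2.contourArea(c))
W=np.array([ray(p,q,89)[:2] for q in c.reshape(-1,2)],np.float32);print(cv2.minAreaRect(W))
print(rel([485,10,230],R))
E
```

```text
t: 21.52
position: [559.3, -205.4, 95.4]
eef_rot: [[-0.923, 0.385, -0.002], [0.385, 0.923, 0.001], [0.003, 0.0, -1.0]]
contact_force: [0.3, 0.7, -0.4]
grip_width: 85.0
grip_force: 0.0
t: 22.02
position: [561.0, -206.3, 228.6]
eef_rot: [[-0.923, 0.385, 0.004], [0.385, 0.923, -0.003], [-0.005, -0.001, -1.0]]
contact_force: [0.0, 0.2, -0.7]
grip_width: 85.1
grip_force: 0.0
pred [[231.2, 96.1], [287.6, 96.2], [282.5, 246.7], [235.8, 246.6]]
[99. 86. 70.]
[[285, 97], [281, 245], [238, 245], [233, 97]] 7021.5
((559.9835815429688, -205.39993286132812), (52.66441345214844, 166.93711853027344), 67.48365020751953)
[-0.00000e+00  1.00000e-03 -0.00000e+00  1.52081e+02  1.70299e+02
 -3.56100e+00]
```

The shelf measures (560.0,−205.4), yaw 67.5−90°, which is centred and aligned. Next I'll locate the cup.

```bash
python3 steer.py '0 0 0 24 24 0 85;0 0 0 48 48 0 85;0 0 0 73 73 0 85;0 0 0 98 98 0 85;0 0 0 123 123 0 85;0 0 0 143 144 0 85;0 0 0 143 144 0 85;0 0 0 143 144 0 85'
python3 steer.py '0 0 0 0 0 0 85;0 0 0 0 0 0 85;0 0 0 0 0 0 85'
python3 - <<'E'
from h import *
p=vision.camera_params("wrist");im=vision.snapshot("wrist");cv2.imwrite("pics/w11.png",im[:,:,::-1])
u=px(p,[451,-5,55]);print(u)
f=im.astype(int)
# red mask
m=((f[...,0]-f[...,2]>0.45*f[...,0])&(f[...,0]>25)).astype(np.uint8);k,l,s,c=cv2.connectedComponentsWithStats(m)
for i in range(1,k):
    if s[i,4]>200:print(s[i],c[i])
x,y=u.round().astype(int);cv2.imwrite("pics/c11.png",cv2.resize(im[y-60:y+60,x-70:x+70,::-1],None,fx=5,fy=5,interpolation=cv2.INTER_CUBIC));print(x-70,y-60)
# predicted rim centre candidates: fit rim circle (R=25.5,z=55) + base silhouette by IoU
yy,xx=np.where(m[max(y-60,0):y+60,x-70:x+70]); 
def sil(X,Y):
    a=np.linspace(0,2*np.pi,60);P=[px(p,[X+25.5*np.cos(t),Y+25.5*np.sin(t),z]) for z in(0,55) for t in a]
    o=np.zeros(m.shape,np.uint8);cv2.fillConvexPoly(o,cv2.convexHull(np.array(P,np.float32)).round().astype(int),1);return o
big=max((cv2.convexHull(q) for q in cv2.findContours(m,0,1)[0]),key=cv2.contourArea)
mm=np.zeros_like(m);cv2.fillConvexPoly(mm,big,1)
from scipy.optimize import minimize
F=lambda v:-(sil(*v)&mm).sum()/(sil(*v)|mm).sum()
r=minimize(F,[451,-5],method="Nelder-Mead",options=dict(initial_simplex=[[451,-5],[459,-5],[451,3]],xatol=.1,fatol=1e-4));print(r.x,r.fun)
E
```

```text
t: 22.73
position: [481.7, -16.4, 224.5]
eef_rot: [[-0.924, 0.382, -0.004], [0.382, 0.924, 0.001], [0.004, -0.001, -1.0]]
contact_force: [0.4, -0.2, 0.8]
grip_width: 85.0
grip_force: 0.0
t: 22.98
position: [484.1, -19.0, 225.4]
eef_rot: [[-0.923, 0.386, -0.0], [0.386, 0.923, -0.0], [0.0, -0.0, -1.0]]
contact_force: [0.4, -0.7, 0.9]
grip_width: 84.9
grip_force: 0.0
[259.16682477 142.46443601]
[   0    0  156   81 5678] [51.90912293 26.72437478]
[ 239  119   43   45 1511] [259.86697551 141.41164792]
[479 311  33  32 628] [498.59872611 326.20541401]
[  0 326  23  45 503] [  7.56858847 345.35387674]
[391 350  30  23 357] [405.03921569 360.95238095]
189 82
[451.  -5.] 0.0
```

View pics/c11.png

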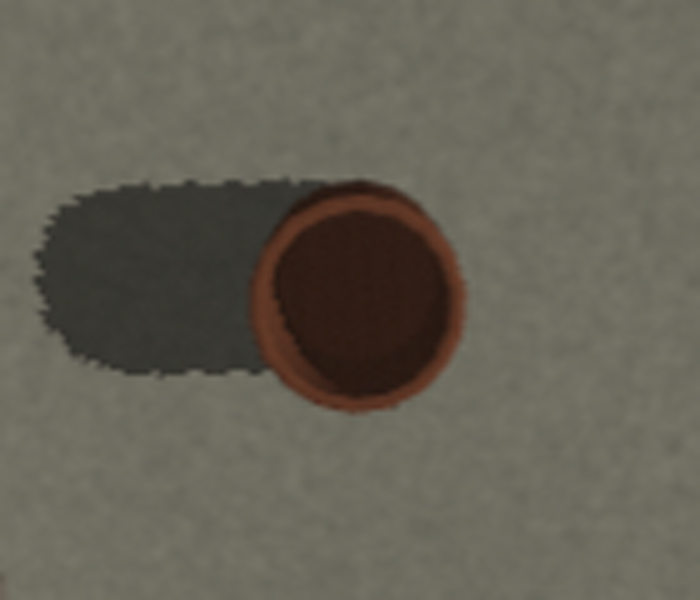

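The cup rim is centred at crop (359,302), which is image (260.2,142), so the cup is at about (450.9,−3.7). I'll move above it and descend.

Run:
```python
from h import *
p=vision.camera_params("wrist");X=ray(p,(260.2,142),55);print(X,rel([X[0],X[1],90],down(np.radians(67.38))))
```

```text
[450.92769766  -3.64104329  55.        ] [-0.00000e+00 -0.00000e+00 -2.00000e-03  3.64550e+01  1.40400e+00
  1.35479e+02]
```

```bash
python3 steer.py '0 0 -0.002 12 1.4 30 85;0 0 -0.002 24 1.4 60 85;0 0 -0.002 36.4 1.4 90 85;0 0 -0.002 36.4 1.4 120 85;0 0 -0.002 36.4 1.4 135 85;0 0 -0.002 36.4 1.4 135 85;0 0 -0.002 36.4 1.4 135 85' 30
python3 - <<'E'
from h import *
print(np.array([(rel([450.9,-3.6,13],down(np.radians(67.38))),vision.snapshot("top"))[0] for i in range(5)])[:,2:])
E
```

```text
t: 23.62
position: [450.6, -3.2, 90.2]
eef_rot: [[-0.923, 0.384, -0.002], [0.384, 0.923, 0.0], [0.002, -0.0, -1.0]]
contact_force: [-0.1, -0.6, 0.3]
grip_width: 85.0
grip_force: 0.0
[[ 1.0000e-03 -5.6900e-01 -2.2700e-01  7.7235e+01]
 [ 1.0000e-03  3.5900e-01 -4.4200e-01  7.8057e+01]
 [ 1.0000e-03  8.2900e-01 -5.9500e-01  7.8619e+01]
 [ 2.0000e-03  9.1500e-01 -7.1000e-01  7.8871e+01]
 [ 2.0000e-03  8.5200e-01 -7.8900e-01  7.8987e+01]]
```

```bash
python3 steer.py '0 0 0.001 0.5 -0.5 30 85;0 0 0.001 0.5 -0.5 60 85;0 0 0.001 0.5 -0.5 74 85;0 0 0.001 0.5 -0.5 77 85;0 0 0.001 0.5 -0.5 77 85;0 0 0.001 0.5 -0.5 77 48;0 0 0.001 0.5 -0.5 77 48;0 0 0.001 0.5 -0.5 77 48' 30
python3 steer.py '0 0 0 0 0 0 46;0 0 0 0 0 0 46;0 0 0 0 0 0 46;0 0 0 0 0 0 46' 30
python3 steer.py '0 0 0 0 0 -20 46;0 0 0 0 0 -50 46;0 0 0 0 0 -85 46;0 0 0 0 0 -115 46;0 0 0 0 0 -130 46;0 0 0 0 0 -130 46;0 0 0 0 0 -130 46;0 0 0 0 0 -130 46'
python3 - <<'E'
from h import *
s=bot.observe();print(s["position"],rel([560,-205.4,140],down(np.radians(67.38))))
p=vision.camera_params("wrist");im=vision.snapshot("wrist");cv2.imwrite("pics/w12.png",im[:,:,::-1])
s=bot.observe();R=np.array(s["eef_rot"]);T=np.array(s["position"])+[0,0,55-13.7]
print("rim pred x+-",px(p,T),px(p,T+R@[25.5,0,0]),px(p,T-R@[25.5,0,0]),px(p,T+R@[0,25.5,0]))
g=im[:,255:263].astype(int).mean(1); 
for v in range(200,384,4):print(v,g[v].round().astype(int).tolist(),end=' ')
E
```

```text
t: 24.53
position: [450.7, -3.1, 15.0]
eef_rot: [[-0.924, 0.383, 0.002], [0.383, 0.924, -0.001], [-0.003, 0.0, -1.0]]
contact_force: [-2.5, -4.8, 2.5]
grip_width: 51.0
grip_force: 1.5
t: 24.87
position: [450.7, -3.1, 15.2]
eef_rot: [[-0.924, 0.383, 0.003], [0.383, 0.924, -0.001], [-0.003, 0.0, -1.0]]
contact_force: [-0.1, 0.2, 4.2]
grip_width: 49.9
grip_force: 30.6
t: 25.53
position: [449.2, -2.8, 143.5]
eef_rot: [[-0.923, 0.384, -0.001], [0.384, 0.923, 0.0], [0.001, -0.0, -1.0]]
contact_force: [-0.2, 0.5, -0.7]
grip_width: 49.8
grip_force: 31.8
[449.1822149   -2.75637216 143.54995637] [-0.00000e+00 -1.00000e-03  1.00000e-03 -1.80087e+02 -1.44619e+02
  3.43000e+00]
rim pred x+- [258.5983548  286.91120232] [258.63082618 237.68928245] [258.56988293 330.07044165] [313.74902539 286.95973687]
200 [63, 51, 43] 204 [49, 29, 22] 208 [50, 31, 22] 212 [50, 31, 23] 216 [50, 30, 22] 220 [51, 32, 23] 224 [52, 32, 23] 228 [53, 32, 23] 232 [54, 33, 24] 236 [54, 33, 24] 240 [50, 31, 22] 244 [96, 56, 39] 248 [101, 59, 41] 252 [54, 32, 24] 256 [54, 33, 24] 260 [54, 34, 25] 264 [54, 33, 24] 268 [53, 32, 24] 272 [48, 30, 22] 276 [48, 30, 22] 280 [48, 29, 21] 284 [49, 30, 22] 288 [48, 30, 22] 292 [48, 30, 22] 296 [47, 29, 21] 300 [48, 28, 21] 304 [49, 30, 22] 308 [48, 29, 22] 312 [47, 29, 21] 316 [48, 30, 22] 320 [48, 29, 22] 324 [48, 29, 21] 328 [80, 48, 33] 332 [100, 58, 40] 336 [30, 30, 28] 340 [15, 16, 16] 344 [17, 17, 17] 348 [16, 16, 17] 352 [16, 15, 16] 356 [16, 16, 17] 360 [16, 16, 17] 364 [16, 16, 17] 368 [16, 16, 17] 372 [16, 16, 16] 376 [16, 17, 17] 380 [16, 17, 17]
```

```bash
python3 steer.py '0 0 0 -26 -20 0 46;0 0 0 -55 -44 0 46;0 0 0 -85 -68 0 46;0 0 0 -115 -92 0 46;0 0 0 -145 -116 0 46;0 0 0 -170 -136 0 46;0 0 0 -180 -144.6 0 46;0 0 0 -180 -144.6 0 46'
python3 steer.py '0 0 0 0 0 15 46;0 0 0 0 0 25 46;0 0 0 0 0 29 46;0 0 0 0 0 29 46;0 0 0 0 0 29 46;0 0 0 0 0 29 46'
cat > rim.py <<'E'
from h import *
Rd=down(np.radians(67.4));q=[]
for i in range(4):
    p=vision.camera_params("wrist");s=bot.observe();q.append(rel([560,-205.4,104.2],Rd));im=vision.snapshot("wrist")
print(np.array(q)[:,2:]);f=im.astype(int);cv2.imwrite("pics/rim.png",im[:,:,::-1])
R=np.array(s["eef_rot"]);zr=s["position"][2]-15.2+55
def runs(a):
    m=(a[:,0]-a[:,2]>0.5*a[:,0])&(a[:,0]>70); return np.flatnonzero(m)
v=runs(f[:,255:263].mean(1)); v=v[v>200]; print("rim rows",v.tolist())
g=f[:,255:263].mean(1); print("col profile 60-240", g[60:240:3,0].round().astype(int).tolist())
for X in(v.min()-.5,v.max()+.5): print((R.T@(ray(p,(259,X),zr)-s["position"])).round(1))
for x in (85,-85): print("shelf edge px", px(p,np.array([560,-205.4,89])+Rd@[x,0,0]))
E
python3 rim.py
```

```text
t: 26.25
position: [561.6, -208.7, 142.0]
eef_rot: [[-0.922, 0.387, -0.0], [0.387, 0.922, -0.0], [-0.0, -0.0, -1.0]]
contact_force: [0.2, 0.7, -0.3]
grip_width: 49.9
grip_force: 31.8
t: 26.75
position: [560.7, -205.0, 115.1]
eef_rot: [[-0.924, 0.383, 0.0], [0.383, 0.924, -0.0], [-0.0, -0.0, -1.0]]
contact_force: [-0.0, -0.7, -0.4]
grip_width: 49.7
grip_force: 31.8
[[ 1.0000e-03  4.8300e-01 -6.6100e-01  1.0947e+01]
 [ 1.0000e-03  7.6000e-01 -5.0000e-01  1.1199e+01]
 [ 1.0000e-03  9.0100e-01 -3.6700e-01  1.1280e+01]
 [ 1.0000e-03  9.5000e-01 -2.8200e-01  1.1319e+01]]
rim rows [243, 244, 245, 246, 247, 248, 249, 250, 328, 329, 330, 331, 332]
col profile 60-240 [150, 149, 151, 149, 148, 150, 151, 152, 152, 133, 143, 124, 118, 124, 124, 124, 124, 124, 124, 124, 124, 124, 124, 123, 124, 124, 124, 124, 123, 124, 124, 124, 124, 124, 124, 124, 123, 124, 124, 124, 124, 124, 124, 124, 124, 121, 107, 56, 56, 56, 56, 58, 57, 59, 59, 61, 61, 60, 61, 61]
[ 22.9   0.1 -39.8]
[-27.8   0.1 -39.8]
shelf edge px [258.64511552  93.47357973]
shelf edge px [258.32788553 319.73725212]
```

The rim sits 2.4 mm behind the tool axis (measured diameter 50.7 mm, and the shelf edge is at row 94 as predicted). I'll shift x by +3.3 and lower.

```bash
python3 steer.py '0 0 0.001 3.3 -0.4 3 46;0 0 0.001 3.3 -0.4 6 46;0 0 0.001 3.3 -0.4 8 46;0 0 0.001 3.3 -0.4 8.5 46;0 0 0.001 3.3 -0.4 8.5 46'
python3 rim.py | head -12
python3 steer.py '0 0 0 0 0 0.7 46;0 0 0 0 0 1.4 46;0 0 0 0 0 1.4 46;0 0 0 0 0 1.4 46'
```

```text
t: 27.37
position: [557.2, -204.6, 106.0]
eef_rot: [[-0.923, 0.385, -0.001], [0.385, 0.923, 0.0], [0.001, 0.0, -1.0]]
contact_force: [0.6, 0.1, -0.5]
grip_width: 50.1
grip_force: 31.8
[[-0.    -2.87   0.34   1.765]
 [-0.    -2.732  0.321  1.888]
 [-0.    -2.613  0.357  2.022]
 [-0.    -2.551  0.342  2.114]]
rim rows [243, 244, 245, 246, 247, 248, 249, 250, 328, 329, 330, 331, 332, 333]
col profile 60-240 [145, 150, 150, 151, 149, 148, 149, 150, 151, 152, 120, 143, 143, 123, 114, 123, 123, 123, 123, 123, 123, 123, 123, 123, 123, 123, 123, 123, 123, 123, 123, 123, 123, 123, 123, 124, 123, 123, 123, 124, 124, 123, 124, 123, 123, 123, 118, 56, 56, 56, 56, 58, 57, 59, 58, 61, 61, 61, 61, 61]
[ 22.9   0.1 -39.8]
[-28.4   0.2 -39.8]
shelf edge px [259.49104144  99.65139529]
shelf edge px [259.24364258 332.65900826]
t: 27.9
position: [557.4, -204.6, 104.9]
eef_rot: [[-0.923, 0.385, -0.0], [0.385, 0.923, 0.0], [0.0, -0.0, -1.0]]
contact_force: [-0.5, -1.1, -1.6]
grip_width: 49.5
grip_force: 31.8
```

```bash
python3 steer.py '0 0 0 0 0 0.5 46;0 0 0 0 0 0.8 46;0 0 0 0 0 0.8 46;0 0 0 0 0 0.8 46'
```

```text
t: 28.23
position: [557.4, -204.7, 104.3]
eef_rot: [[-0.923, 0.385, 0.0], [0.385, 0.923, -0.0], [-0.0, -0.0, -1.0]]
contact_force: [0.6, -0.4, 0.6]
grip_width: 49.9
grip_force: 31.9
```

```bash
python3 steer.py '0 0 0 0 0 0.4 46;0 0 0 0 0 0.4 46;0 0 0 0 0 0.4 46'
```

```text
t: 28.48
position: [557.4, -204.6, 104.2]
eef_rot: [[-0.923, 0.385, 0.0], [0.385, 0.923, -0.0], [-0.0, -0.0, -1.0]]
contact_force: [-1.2, 1.3, 5.1]
grip_width: 49.8
grip_force: 32.2
```

Contact is made, so I'll release, retreat and check.

```bash
python3 steer.py '0 0 0 0 0 0 54;0 0 0 0 0 0 60;0 0 0 0 0 0 70;0 0 0 0 0 0 85;0 0 0 0 0 0 85;0 0 0 0 0 0 85;0 0 0 0 0 -10 85;0 0 0 0 0 -30 85' 20
python3 steer.py '0 0 0 0 0 -35 85;0 0 0 0 0 -75 85;0 0 0 0 0 -110 85;0 0 0 -20 0 -120 85;0 0 0 -40 0 -120 85;0 0 0 -50 0 -120 85;0 0 0 -50 0 -120 85;0 0 0 -50 0 -120 85'
python3 steer.py '0 0 0 0 0 0 85;0 0 0 0 0 0 85;0 0 0 0 0 0 85'
python3 - <<'E'
from h import *
p=vision.camera_params("wrist");im=vision.snapshot("wrist");b=np.array([560,-205.4,0]);R=down(np.radians(67.4))
cy=px(p,b+[0,0,144]);print("cup rim centre pred",cy)
print("shelf",[px(p,b+[0,0,89]+R@[x,y,0]).round(1).tolist() for x,y in[(85,-28),(85,28),(-85,28),(-85,-28)]])
f=im.astype(int);m=((f[...,0]-f[...,2]>0.5*f[...,0])).astype(np.uint8);k,l,s,c=cv2.connectedComponentsWithStats(m)
for i in range(1,k):
    if s[i,4]>400:print(s[i],c[i])
sc=vision.snapshot("scene");t=vision.snapshot("top")
cv2.imwrite("pics/fin.png",np.hstack([cv2.resize(im[0:300,110:410],(400,400)),cv2.resize(sc[140:290,90:240],(400,400),interpolation=cv2.INTER_CUBIC)])[:,:,::-1])
E
```

```text
t: 29.15
position: [555.7, -203.7, 132.2]
eef_rot: [[-0.923, 0.385, -0.005], [0.385, 0.923, 0.003], [0.006, 0.001, -1.0]]
contact_force: [1.0, 1.2, -0.0]
grip_width: 85.0
grip_force: 0.0
t: 29.82
position: [603.2, -223.7, 253.9]
eef_rot: [[-0.923, 0.385, -0.001], [0.385, 0.923, 0.0], [0.001, 0.0, -1.0]]
contact_force: [-1.3, 0.2, 0.5]
grip_width: 85.2
grip_force: 0.0
t: 30.07
position: [602.8, -223.4, 253.5]
eef_rot: [[-0.923, 0.385, -0.001], [0.385, 0.923, 0.001], [0.001, 0.0, -1.0]]
contact_force: [-0.9, -0.4, 0.3]
grip_width: 84.9
grip_force: 0.0
cup rim centre pred [259.16478775 140.86330898]
shelf [[232.0, 50.2], [286.4, 50.3], [281.8, 204.2], [236.3, 204.2]]
[ 233  111   53   55 2283] [258.89005694 138.34822602]
```

View pics/fin.png

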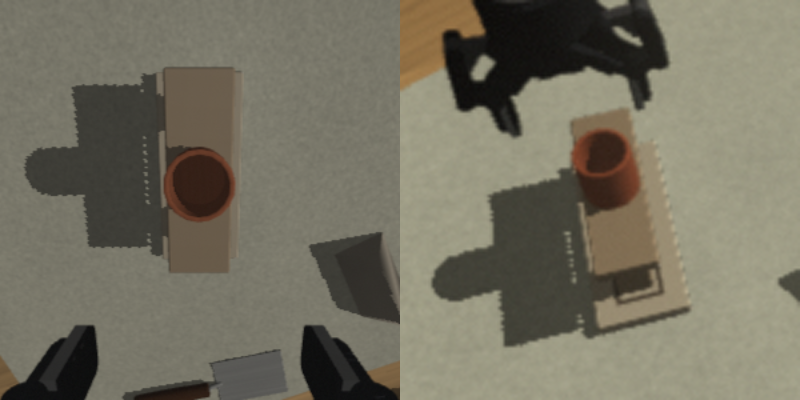

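The final views show the shelf lying flat at rows 51–204 as predicted. The cup stands upright with its rim at about (259,139), within 2 mm of the middle, and the gripper is clear.

```bash
python3 -c "
from rig import bot, vision
print(bot.finish_job())"
```

```text
the job is handed in; nothing more can be done
None
```

The job is handed in at about 30 s of the 118 s allowed: both props stand on their prints, the shelf lies flat across them centred and in line with the bat, and the cup stands upright within about 2 mm of the shelf's middle; everything is released, the short prop and wedge were never touched, and no verdict came back.

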